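# Find the stirrer plate whose gap grips the feeler blade

### The job

Check the gap under the front edge of the four white stirrer plates with the feeler blade, to find the one that is set right: in one it is stopped at once, in two it slides in freely, and in one it goes in against a steady drag. Leave the blade lying in the gap where it drags, pushed straight in up to its red line, and let go of it; leave the glassware, bottles and vials where they are.

Things in the scene. Friction and masses are not known exactly. Their poses are not given: they have to be found in the camera images.
- stirrer: White four-place stirrer, 160 mm deep (x), 500 mm long (y), its steel deck 70 mm above the table; orange and grey knobs stick out 12 mm in front, 34 mm up. Origin: centre of its underside; x points from the front (knobs, robot's side) to the back. Fixed.
- plate1: Leftmost (from the robot) white ceramic plate, 100 mm across, 14 mm thick, fixed. Origin: centre of its underside, 7 mm above the deck; axes as the stirrer's. Its front rim is 50 mm from there along -x, 5 mm behind the stirrer's front face. The blade goes in along +x at the middle of the front rim, between deck and plate.
- plate2: Second from the left (from the robot) white ceramic plate, 100 mm across, 14 mm thick, fixed. Origin: centre of its underside, 7 mm above the deck; axes as the stirrer's. Its front rim is 50 mm from there along -x, 5 mm behind the stirrer's front face. Hidden in the gaps, in an unknown order: one solid stop (the blade enters no more than about 8 mm), two free gaps (under 2 N), one sprung pad.
- plate3: Third from the left (from the robot) white ceramic plate, 100 mm across, 14 mm thick, fixed. Origin: centre of its underside, 7 mm above the deck; axes as the stirrer's. Its front rim is 50 mm from there along -x, 5 mm behind the stirrer's front face. The sprung pad meets the blade about 8 mm in and from 18 mm in presses it up against the plate with about 5 to 8 N: some 3 to 15 N of push.
- plate4: Rightmost (from the robot) white ceramic plate, 100 mm across, 14 mm thick, fixed. Origin: centre of its underside, 7 mm above the deck; axes as the stirrer's. Its front rim is 50 mm from there along -x, 5 mm behind the stirrer's front face. Behind the rim by 61 mm stands a column 28 mm thick.
- blade_handle (a point): Feeler blade, 60 g or so, lying flat on the table. This point is the centre of its blue handle, 50 mm long (x), 22 mm wide (y), 24 mm high (z), 12 mm above the table at the start; x points along the blade to its tip. Grasp the handle across its width. The steel blade lies at the handle's mid-height: 65 mm long, 18 mm wide, 3 mm thick, rounded nose. A red line crosses it 30 mm from the tip.
- blade_tip (a point): Tip of the blade, mid-thickness, 90 mm along x from the centre of the handle.
- beaker_a_mid (a point): Glass beaker, 64 mm across, 85 mm high, standing on plate 2; this point is its centre. Leave alone.
- beaker_b_mid (a point): Glass beaker, 60 mm across, 75 mm high, standing on plate 4; this point is its centre. Leave alone.
- beaker_c_mid (a point): Glass beaker, 72 mm across, 90 mm high, on the table right of the stirrer; this point is its centre. Leave alone.
- amber_mid (a point): Amber glass bottle, 72 mm across, 170 mm high, on the table at the left; this point is its centre. Leave alone.
- white_bottle_mid (a point): White plastic bottle, 72 mm across, 150 mm high, on the table left of the stirrer; this point is its centre. Leave alone.
- vial_a_mid (a point): Yellow vial, 28 mm across, 50 mm high, on the table at the right; this point is its centre. Leave alone.
- vial_b_mid (a point): Green vial, 28 mm across, 50 mm high, on the table at the right; this point is its centre. Leave alone.
Things that resemble listed ones, but are neither listed nor needed, are in the scene too. Leave any orange or purple look-alike of the part that bears blade_handle alone.

How it is judged:
By the outcome, as a careful person would: the job done as asked, in the order asked, and still so for the second after the job is handed in, with the robot touching nothing.
It also fails if it takes over 48 s, if anything falls off the work surface, if the arm or the gripper's body presses on something with over 40 N, if the wrist force passes 120 N, or if a joint passes its speed limit or range.

### The arm

A 7-joint arm with a two-finger parallel gripper is mounted at the origin on the work surface. World frame = base frame: x ahead of the robot, y to its left, z up, the work surface at z = 0. Lengths are in m, angles in rad, forces in N, time in s.
With the tool pointing down it reaches from about 0.425 to 0.825 m from the base axis. Payload 3.6 kg.
Tool frame: the origin (TCP) lies at the very end of the fingers, on their centre line; the grasp point (between the pads) lies 19 mm behind it; z points along the fingers, y is the line along which they close (so a half turn about z gives the same grasp; the last joint's range is limited). The gripper opens to 85 mm and grips with 20 to 120 N. Pads are 22 mm wide; open, the fingers measure 114 mm over their backs; the gripper's body (76 mm by 85 mm) begins 54 mm behind the grasp point. The pads swing forward as they close: fully open they stand 13 mm farther back than shut.
Start: joints at [-1.137, 0.615, -0.013, 1.423, 0.008, 1.103, -0.04], TCP at [0.288, 0.582, 0.231] pointing down, gripper open.
Joint ranges: [-3.12, 3.12], [-0.3, 2.06], [-1.34, 1.32], [0.26, 2.42], [-1.36, 4.5], [0.01, 1.98], [-2.84, 2.84]. Speed limits (rad/s): [2.79, 2.79, 3.14, 3.14, 3.14, 3.14, 3.14].

### API

Orientations are given as a rotation vector (axis times angle).
In Python, from station import env, cams, order gives the robot as it stands.
- The arm moves only by the tool arm_command, never from a script. Its arguments are lists of equal length, an entry for each row: "slide": the shift along the tool's x, y, z in units of 0.3 m (1.0 is 0.3 m), a list of three; "angular": the turn, a rotation vector about the tool's x, y, z in units of 0.5 rad (1.0 is 0.5 rad), a list of three; "grip": the opening, from 0 (shut) to 1 (fully open). A call has 1 to 20 rows; each row is the pose to reach, as a shift and turn from the pose commanded when the call began, along the tool's axes at that moment; what a row does not reach only later rows make up. A row lasts 1/10 s, in which the tool goes at most 50 mm and 8.59 degrees, less where a joint would pass 70% of its speed; a pose out of reach is approached as far as the arm can. A call with a number of a shift or a turn outside -1 to 1 is refused whole. A call with a gripper value outside its range is refused whole. The fingers move at their own pace and stop on an object; "squeeze" is the grip in N (left out, the last holds). Time passes only in rows, so rows that repeat a pose let the fingers close. It gives the time, the measured TCP pose, the force, the opening and the grip force at its end, in the units of the state.
- env.get_obs(): the state, without advancing time (a new reading comes with each control period).
- cams.get_image(name): name is "scene" or "top" or "wrist"; returns the picture (400x640x3 uint8, red, green, blue); there is no depth.
- cams.calibration(name): a dict with "mtx" (3x3 intrinsics, pixels), "distortion" ([k1, k2, p1, p2, k3] as OpenCV has them; the pictures are not rectified), "eye" and "orientation" of the camera in the world. Camera axes: x right, y down, z forward; pixel columns grow to the right and rows downward; lengths in m; the calibration is good to about 2 mm. A picture is of the moment at which its call begins: read the wrist's pose just before it. calibration takes no time and is no camera call; for the wrist camera it gives the pose at the moment of the call.
- order.finish_job(): hands the job in; it is judged then, once.
The state is a dict: "time": time; "joint_positions": joint angles; "joint_velocities": joint speeds; "effort": joint torques, N m; "tcp_pos": TCP position; "eef_rot": TCP orientation; "contact_force": force on the tool from outside, world axes, zero at the start; "ft_torque": the same for the moment, N m; "gripper_width": finger opening in m; "grip_force": force on a finger pad.
Only numpy, scipy, OpenCV 4.12 (cv2) and the standard library are available. Lean on these libraries where they do the work, as an engineer would, in place of code of your own. Each camera call takes 0.05 s, during which the arm holds its last target. There are 200 camera calls.

## Working session

There is one attempt and no reset: what is moved stays moved. The work goes in short steps, Python scripts to look and compute and a tool call to move; the robot and the scene stay as the last step left them, time stands still between calls to the robot, and variables do not carry over. Pictures are saved under pics/ and viewed, at most 10 in all, crops included, and the job is handed in when it is done.

Besides the shell and the picture viewer there is one more tool, called after ">>>" by a JSON object that holds its "op" and its "data". arm_command: Moves the arm, as the interface text tells. Its arguments: {"type":"object","properties":{"slide":{"type":"array"},"angular":{"type":"array"},"grip":{"type":"array"},"squeeze":{"type":"number"}},"required":["slide","angular","grip"]}

```bash
ls; mkdir -p pics; python3 - <<'E'
from station import env,cams,order
import cv2,numpy as np
o=env.get_obs()
for k in ["time","tcp_pos","eef_rot","contact_force","gripper_width"]: print(k,o[k])
for n in ["scene","top"]:
    c=cams.calibration(n); print(n,c)
    cv2.imwrite(f"pics/{n}0.png",cv2.cvtColor(cams.get_image(n),cv2.COLOR_RGB2BGR))
E
```

```text
pics
time 0.0
tcp_pos [0.28810472 0.58179776 0.23011706]
eef_rot [-0.71568736 -3.05843284  0.00399617]
contact_force [-0.49797196 -0.10202341 -0.19099336]
gripper_width 0.08537606069886966
scene {'mtx': array([[416.9663694 ,   0.        , 314.45176975],
       [  0.        , 416.9663694 , 188.06838829],
       [  0.        ,   0.        ,   1.        ]]), 'distortion': array([0.01962865, 0.        , 0.        , 0.        , 0.        ]), 'eye': array([1.52821164, 0.09843789, 0.90683037]), 'orientation': array([-1.58783632, -1.76925279,  0.85524187])}
top {'mtx': array([[514.39742947,   0.        , 328.08119618],
       [  0.        , 514.39742947, 206.90602479],
       [  0.        ,   0.        ,   1.        ]]), 'distortion': array([-0.06556267,  0.        ,  0.        ,  0.        ,  0.        ]), 'eye': array([0.28237231, 0.00401838, 1.55282788]), 'orientation': array([-2.17040039,  2.13329157, -0.1780605 ])}
```

View pics/scene0.png

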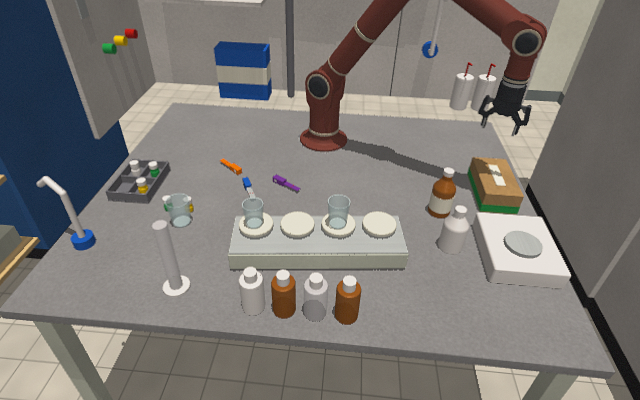

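View pics/top0.png

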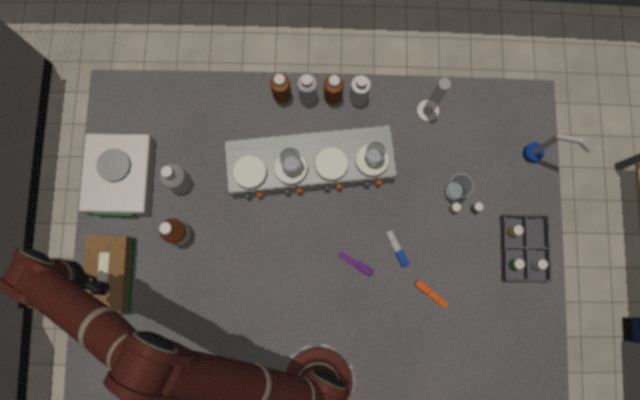

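The top view shows three look-alikes: blue (402,257), orange (432,293) and purple (357,263). The blue one fits, with its steel tip towards (391,233). The stirrer is at about (310,160), with plates from left to right at (249,171), (291,165), (332,163) and (372,159). I'll segment these and confirm in one crop.

```bash
cat > h.py <<'E'
import cv2,numpy as np
from scipy.spatial.transform import Rotation as R
from station import env,cams,order
def topl(cal,px,z):
    px=np.atleast_2d(np.float64(px)); M=R.from_rotvec(cal["orientation"]).as_matrix()
    u=cv2.undistortPoints(px[:,None],cal["mtx"],cal["distortion"])[:,0]
    d=np.c_[u,np.ones(len(u))]@M.T; e=cal["eye"]
    return e+d*((z-e[2])/d[:,2])[:,None]
def proj(cal,P):
    M=R.from_rotvec(cal["orientation"]).as_matrix(); e=cal["eye"]
    return cv2.projectPoints((np.atleast_2d(P)-e)@M,np.zeros(3),np.zeros(3),cal["mtx"],cal["distortion"])[0][:,0]
E
python3 - <<'E'
from h import *
im=cv2.imread("pics/top0.png"); c=cams.calibration("top")
hsv=cv2.cvtColor(im,cv2.COLOR_BGR2HSV)
m=cv2.inRange(hsv,(100,120,60),(130,255,255)); m[:, :370]=0;m[:,430:]=0
ys,xs=np.nonzero(m); print("blue",len(xs),xs.mean(),ys.mean())
print("handle",topl(c,[xs.mean(),ys.mean()],.024), "tipapprox",topl(c,[391,232],.012))
# knobs
m=cv2.inRange(hsv,(3,130,80),(18,255,255));m[:175]=0;m[205:]=0;m[:,:235]=0;m[:,400:]=0
n,l,s,ce=cv2.connectedComponentsWithStats(m); print(ce[1:],s[1:,4])
print("plates",topl(c,[[249,171],[291,167],[332,163],[372,159]],.091))
cv2.imwrite("pics/crop1.png",np.hstack([cv2.resize(im[225:275,380:420],None,fx=8,fy=8,interpolation=2)[:400],cv2.resize(im[120:220,380:480],(400,400))]) if 0 else np.vstack([cv2.resize(im[120:210,215:405],None,fx=4,fy=4,interpolation=2),cv2.resize(im[220:275,310:500],None,fx=4,fy=4,interpolation=2)]))
E
```

```text
blue 102 401.98039215686276 258.1666666666667
handle [[ 0.36117903 -0.24206098  0.024     ]] tipapprox [[ 0.44004483 -0.2110068   0.012     ]]
[[378.5        182.        ]
 [338.59259259 185.92592593]
 [298.79310345 190.        ]
 [259.         194.        ]] [26 27 29 31]
plates [[ 0.60229065  0.21240715  0.091     ]
 [ 0.61646452  0.09089999  0.091     ]
 [ 0.63073889 -0.02807479  0.091     ]
 [ 0.64514215 -0.14479931  0.091     ]]
```

View pics/crop1.png

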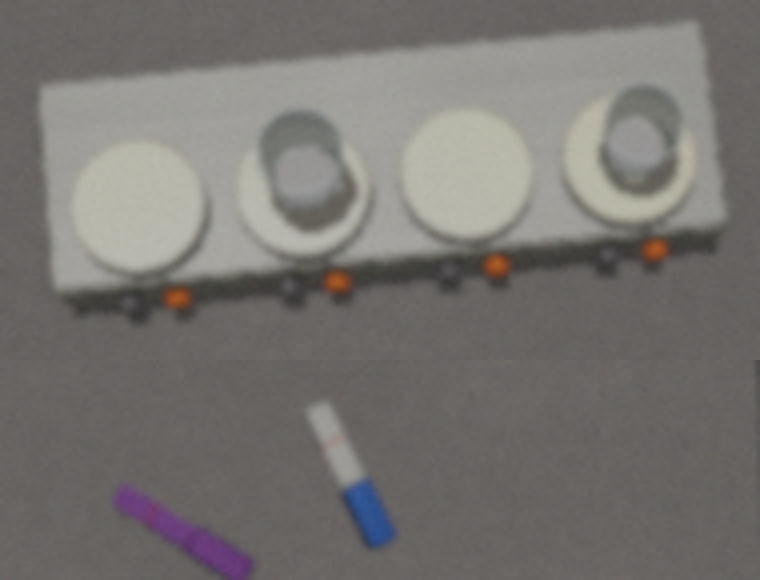

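The crop confirms it. The blue-handled steel blade with the red line has its tip at about (389.5,231) and its handle end at about (404.5,266). The plates run in a line and give a stirrer yaw of about 7°. Next I'll plan the approach.

```bash
cat >> h.py <<'E'
def down(yaw):  # tool x at heading yaw (deg), tool z down
    return R.from_euler("z",yaw,degrees=True)*R.from_euler("x",180,degrees=True)
def chain(wps,p=None,r=None):
    if p is None:
        o=env.get_obs(); p=np.array(o["tcp_pos"]); r=R.from_rotvec(o["eef_rot"])
    for (q,yaw) in wps:
        q=np.array(q); rn=down(yaw)
        print("slide",np.round(r.inv().apply(q-p)/.3,4).tolist(),"ang",np.round((r.inv()*rn).as_rotvec()/.5,4).tolist())
        p,r=q,rn
E
python3 - <<'E'
from h import *
c=cams.calibration("top")
a=topl(c,[[389.5,231.2],],.012)[0];b=topl(c,[404.5,266.2],.024)[0];d=a-b
print("tip",a,"end",b,"yaw",np.degrees(np.arctan2(d[1],d[0])),"len",np.hypot(*d[:2]))
chain([((.44,.36,.23),127),((.51,.09,.23),99.5),((.45,-.16,.21),72),((.365,-.238,.15),44.5),((.365,-.238,.13),21.5)])
print(env.get_obs()["tcp_pos"],np.degrees(R.from_rotvec(env.get_obs()["eef_rot"]).as_euler("zyx")))
wc=cams.calibration("wrist"); r=R.from_rotvec(env.get_obs()["eef_rot"])
print("wrist in tool",r.inv().apply(wc["eye"]-env.get_obs()["tcp_pos"]))
E
```

```text
tip [ 0.44239231 -0.20646498  0.012     ] end [ 0.33748867 -0.24950275  0.024     ] yaw 22.306384684395024 len 0.11338881841932101
slide [-0.7819, -0.4382, 0.0018] ang [-0.0046, 0.0011, 0.9307]
slide [-0.8592, -0.3553, -0.0] ang [-0.0, -0.0, 0.9599]
slide [-0.7889, -0.3348, 0.0667] ang [0.0, -0.0, 0.9599]
slide [-0.3348, -0.1891, 0.2] ang [-0.0, -0.0, 0.9599]
slide [-0.0, -0.0, 0.0667] ang [-0.0, -0.0, 0.8029]
[0.28811373 0.58189339 0.23023118] [-1.53662114e+02 -5.94746521e-02  1.79879729e+02]
wrist in tool [ 7.94432067e-02 -1.31193513e-04 -1.42709271e-01]
```

>>> {"op": "arm_command", "data": {"slide": [[-0.78,-0.44,0],[-0.78,-0.44,0],[-0.78,-0.44,0],[-0.78,-0.44,0],[-0.78,-0.44,0],[-0.78,-0.44,0]], "angular": [[-0.005,0.001,0.93],[-0.005,0.001,0.93],[-0.005,0.001,0.93],[-0.005,0.001,0.93],[-0.005,0.001,0.93],[-0.005,0.001,0.93]], "grip": [1,1,1,1,1,1], "squeeze": 60}}

```text
time: 0.7
tcp_pos: [0.4434, 0.3535, 0.2312]
eef_rot: [1.413, 2.802, -0.001]
contact_force: [-0.5, -0.5, -0.9]
gripper_width: 0.0855
grip_force: 0.0
```

>>> {"op": "arm_command", "data": {"slide": [[-0.86,-0.355,0],[-0.86,-0.355,0],[-0.86,-0.355,0],[-0.86,-0.355,0],[-0.86,-0.355,0],[-0.86,-0.355,0]], "angular": [[0,0,0.96],[0,0,0.96],[0,0,0.96],[0,0,0.96],[0,0,0.96],[0,0,0.96]], "grip": [1,1,1,1,1,1]}}

```text
time: 1.3
tcp_pos: [0.5102, 0.085, 0.2308]
eef_rot: [2.036, 2.391, 0.001]
contact_force: [1.2, -0.2, 0.3]
gripper_width: 0.0854
grip_force: 0.0
```

>>> {"op": "arm_command", "data": {"slide": [[-0.79,-0.335,0.067],[-0.79,-0.335,0.067],[-0.79,-0.335,0.067],[-0.79,-0.335,0.067],[-0.79,-0.335,0.067],[-0.79,-0.335,0.067]], "angular": [[0,0,0.96],[0,0,0.96],[0,0,0.96],[0,0,0.96],[0,0,0.96],[0,0,0.96]], "grip": [1,1,1,1,1,1]}}

```text
time: 1.9
tcp_pos: [0.4468, -0.1672, 0.2101]
eef_rot: [2.551, 1.831, -0.002]
contact_force: [0.1, 0.2, -0.6]
gripper_width: 0.0853
grip_force: 0.0
```

>>> {"op": "arm_command", "data": {"slide": [[-0.335,-0.19,0.2],[-0.335,-0.19,0.2],[-0.335,-0.19,0.2],[-0.335,-0.19,0.2]], "angular": [[0,0,0.96],[0,0,0.96],[0,0,0.96],[0,0,0.96]], "grip": [1,1,1,1]}}

```text
time: 2.3
tcp_pos: [0.3605, -0.2392, 0.1484]
eef_rot: [-2.909, -1.173, 0.004]
contact_force: [-0.0, -0.7, -0.3]
gripper_width: 0.0854
grip_force: 0.0
```

>>> {"op": "arm_command", "data": {"slide": [[0,0,0.067],[0,0,0.067],[0,0,0.067],[0,0,0.067],[0,0,0.067]], "angular": [[0,0,0.8],[0,0,0.8],[0,0,0.8],[0,0,0.8],[0,0,0.8]], "grip": [1,1,1,1,1]}}

```text
time: 2.8
tcp_pos: [0.3657, -0.2371, 0.1298]
eef_rot: [-3.083, -0.595, -0.003]
contact_force: [0.6, 0.5, 0.2]
gripper_width: 0.0853
grip_force: 0.0
```

```bash
python3 - <<'E'
from h import *
c=cams.calibration("wrist"); im=cv2.cvtColor(cams.get_image("wrist"),cv2.COLOR_RGB2BGR); cv2.imwrite("pics/w1.png",im)
hsv=cv2.cvtColor(im,cv2.COLOR_BGR2HSV)
m=cv2.inRange(hsv,(100,120,40),(130,255,255))
ys,xs=np.nonzero(m);print("blue",len(xs),xs.mean(),ys.mean(),xs.min(),xs.max(),ys.min(),ys.max())
print(topl(c,[xs.mean(),ys.mean()],.024))
print(cv2.minAreaRect(np.float32(topl(c,np.c_[xs,ys],.024)[:,:2])*1000))
E
```

```text
blue 1492 320.5093833780161 201.69034852546918 306 335 172 231
[[ 0.36656771 -0.24365164  0.024     ]]
((365.7430725097656, -244.3059844970703), (49.11813735961914, 21.116466522216797), 27.350976943969727)
```

View pics/w1.png

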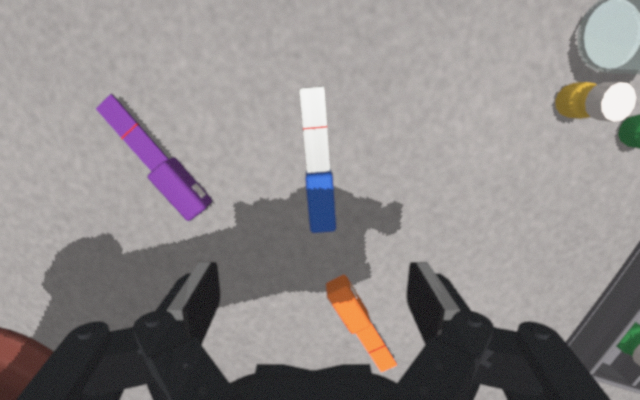

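The wrist view shows the blue blade upright in the middle: nose at (313,88), red line at (315,128), handle from (320,172) to (322,232). The purple one is on the left and the orange one near the palm, both clear of the fingers.

```bash
python3 - <<'E'
from h import *
c=cams.calibration("wrist")
a=topl(c,[[313,88],[317,172]],.012); d=a[0]-a[1]; print(a,np.degrees(np.arctan2(d[1],d[0])),np.linalg.norm(d))
im=cv2.imread("pics/w1.png");hsv=cv2.cvtColor(im,cv2.COLOR_BGR2HSV)
m=cv2.inRange(hsv,(100,120,40),(130,255,255));ys,xs=np.nonzero(m)
P=topl(c,np.c_[xs,ys],.024)[:,:2]; w,v=np.linalg.eigh(np.cov(P.T)); print(np.degrees(np.arctan(v[1,1]/v[0,1])))
# whole strip: blade white
m2=cv2.inRange(hsv,(0,0,200),(180,40,255)); m2[:80]=0;m2[175:]=0;m2[:,:290]=0;m2[:,340:]=0
ys,xs=np.nonzero(m2);P=topl(c,np.c_[xs,ys],.0135)[:,:2]; w,v=np.linalg.eigh(np.cov(P.T)); print(P.mean(0),np.degrees(np.arctan(v[1,1]/v[0,1])),len(P),cv2.minAreaRect(np.float32(P)*1000))
y=np.radians(24.5)
h=a[0,:2]-.09*np.array([np.cos(y),np.sin(y)]);print("handle from tip",h)
chain([((.3655,-.2435,.004),24.5)])
E
```

```text
[[ 0.44433649 -0.20609126  0.012     ]
 [ 0.38523585 -0.2333204   0.012     ]] 24.73670570370238 0.06507159334308485
26.806085255224804
[ 0.41671771 -0.21863431] 26.60283126102907 2008 ((415.65203857421875, -219.22540283203125), (64.5473861694336, 19.30765151977539), 26.787006378173828)
handle from tip [ 0.36243998 -0.24341365]
slide [-0.009, 0.0198, 0.4195] ang [-0.0029, -0.0053, -0.0938]
```

>>> {"op": "arm_command", "data": {"slide": [[-0.014,0.02,0.42],[-0.014,0.02,0.42],[-0.014,0.02,0.42],[-0.014,0.02,0.42],[-0.014,0.02,0.42],[-0.014,0.02,0.42],[-0.014,0.02,0.42],[-0.014,0.02,0.42],[-0.014,0.02,0.42],[-0.014,0.02,0.42]], "angular": [[-0.003,-0.005,-0.146],[-0.003,-0.005,-0.146],[-0.003,-0.005,-0.146],[-0.003,-0.005,-0.146],[-0.003,-0.005,-0.146],[-0.003,-0.005,-0.146],[-0.003,-0.005,-0.146],[-0.003,-0.005,-0.146],[-0.003,-0.005,-0.146],[-0.003,-0.005,-0.146]], "grip": [1,1,1,1,0,0,0,0,0,0], "squeeze": 60}}

```text
time: 3.85
tcp_pos: [0.364, -0.2449, 0.0049]
eef_rot: [3.061, 0.702, 0.002]
contact_force: [-0.8, 0.1, 8.5]
gripper_width: 0.0209
grip_force: 59.3
```

```bash
python3 - <<'E'
from h import *
from scipy.optimize import least_squares
c=cams.calibration("top"); im=cv2.imread("pics/top0.png")
# fit plates 1,3 circles: warm-ish bright pixels
b,g,r=[im[...,i].astype(int) for i in range(3)]
for (u,v) in [(249,171),(332,163)]:
    m=np.zeros(im.shape[:2],np.uint8); cv2.circle(m,(u,v),24,255,-1)
    mm=((g-b>8)&(m>0)).astype(np.uint8); n,l,s,ce=cv2.connectedComponentsWithStats(mm); k=1+s[1:,4].argmax()
    cn=max(cv2.findContours((l==k).astype(np.uint8),0,1)[0],key=cv2.contourArea)
    (x,y),rad=cv2.minEnclosingCircle(cn); p=topl(c,[ce[k],[x,y],[x+rad,y]],.091)
    print(ce[k],x,y,rad,p[:2],np.linalg.norm(p[2]-p[1]))
kn=topl(c,[[378.5,182],[338.6,185.9],[298.8,190],[259,194]],.034);print("knobs",kn)
d=kn[3]-kn[0];print("yaw",np.degrees(np.arctan2(-d[0],d[1])))
# front deck edge & corners (crop/4+offset)
q=topl(c,[[215+55/4,120+292/4],[215+727/4,120+220/4],[215+697/4,120+22/4],[215+42/4,120+86/4]],.070);print(q,q.mean(0));d=q[0]-q[1];print("yaw",np.degrees(np.arctan2(-d[0],d[1])),[np.linalg.norm(q[i]-q[i-1]) for i in range(4)])
E
```

```text
[248.34620174 169.6886675 ] 248.80856323242188 170.6696319580078 17.204572677612305 [[0.6061451  0.21446131 0.091     ]
 [0.60325997 0.21300205 0.091     ]] 0.04993170621105166
[331.336      162.53828571] 331.08465576171875 162.92437744140625 17.192781448364258 [[ 0.63207844 -0.02611997  0.091     ]
 [ 0.63091067 -0.02540499  0.091     ]] 0.05012919139494662
knobs [[ 0.58852143 -0.17042955  0.034     ]
 [ 0.57418768 -0.05020524  0.034     ]
 [ 0.55938223  0.06900659  0.034     ]
 [ 0.54498088  0.18781028  0.034     ]]
yaw 6.9297536835502695
[[ 0.54008521  0.27205402  0.07      ]
 [ 0.60342961 -0.22036438  0.07      ]
 [ 0.75471248 -0.19863756  0.07      ]
 [ 0.69521778  0.28893321  0.07      ]] [0.64836127 0.03549632 0.07      ]
yaw 7.33023682696921 [np.float64(0.15604813172304546), np.float64(0.4964759805381441), np.float64(0.15283507260211113), np.float64(0.49118721195233506)]
```

>>> {"op": "arm_command", "data": {"slide": [[0,0,-0.16],[0,0,-0.32],[0,0,-0.4],[0,0,-0.4]], "angular": [[0,0,0.1],[0,0,0.3],[0,0,0.6],[0,0,0.6]], "grip": [0,0,0,0]}}

```text
time: 4.25
tcp_pos: [0.365, -0.2457, 0.1266]
eef_rot: [3.128, 0.235, 0.008]
contact_force: [0.9, -0.3, -0.3]
gripper_width: 0.0204
grip_force: 59.2
```

```bash
cat >> h.py <<'E'
YAW=6.8; e=np.array([np.cos(np.radians(YAW)),np.sin(np.radians(YAW)),0]); f=np.array([-e[1],e[0],0])
P1=np.array([.6038,.2128,0])
def rim(k): return P1-.05*e-(k-1)*.12*f
def at(k,d,z=.067): return rim(k)-(.09-d)*e+np.array([0,0,z])  # d = depth of tip behind rim
E
python3 - <<'E'
from h import *
chain([(at(4,-.03),YAW)])
E
```

```text
slide [0.4104, -0.2115, 0.1996] ang [0.0096, -0.0097, 0.0623]
```

>>> {"op": "arm_command", "data": {"slide": [[0.41,-0.21,0.2],[0.41,-0.21,0.2],[0.41,-0.21,0.2],[0.41,-0.21,0.2],[0.41,-0.21,0.2]], "angular": [[0.01,-0.01,0.062],[0.01,-0.01,0.062],[0.01,-0.01,0.062],[0.01,-0.01,0.062],[0.01,-0.01,0.062]], "grip": [0,0,0,0,0]}}

```text
time: 4.75
tcp_pos: [0.4749, -0.1625, 0.0618]
eef_rot: [-3.13, -0.194, 0.014]
contact_force: [-1.1, -0.6, -0.4]
gripper_width: 0.0206
grip_force: 59.1
```

```bash
python3 - <<'E'
from h import *
o=env.get_obs();c=cams.calibration("wrist"); im=cv2.cvtColor(cams.get_image("wrist"),cv2.COLOR_RGB2BGR); cv2.imwrite("pics/w2.png",im)
p=np.array(o["tcp_pos"]);print(p, R.from_rotvec(o["eef_rot"]).as_matrix()[:,0],o["contact_force"])
print("expect tip",proj(c,p+.09*e+[0,0,.007]),"rim4 top",proj(c,rim(4)+[0,0,.091]))
E
```

```text
[ 0.47492138 -0.16245871  0.06182591] [ 0.99231654  0.12340893 -0.0088389 ] [-1.11660679 -0.60931443 -0.42678452]
expect tip [[313.44605219  66.55162287]] rim4 top [[322.77215103 -53.11530889]]
```

View pics/w2.png

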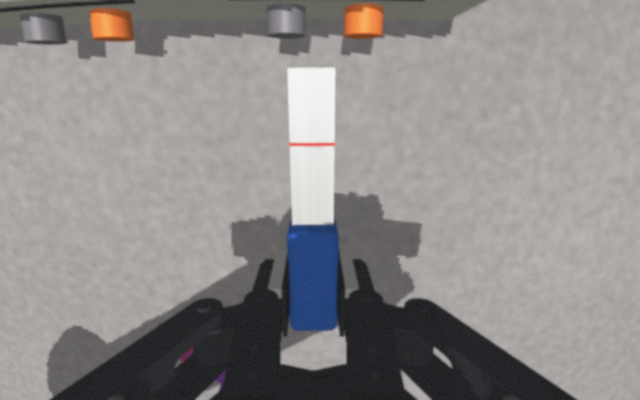

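The blade is square in the grip: nose at (311,68), against (313,67) expected, and red line at (312,144). Next I'll settle at plate 4's rim.

```bash
python3 - <<'E'
from h import *
chain([(at(4,-.010),YAW)])
E
```

```text
slide [0.0776, 0.0038, -0.0149] ang [-0.0104, 0.0163, 0.0027]
```

>>> {"op": "arm_command", "data": {"slide": [[0.03,0.004,-0.015],[0.077,0.004,-0.015],[0.077,0.004,-0.015]], "angular": [[-0.01,0.016,0.003],[-0.01,0.016,0.003],[-0.01,0.016,0.003]], "grip": [0,0,0]}}

```text
time: 5.1
tcp_pos: [0.5004, -0.1635, 0.069]
eef_rot: [3.135, 0.184, 0.009]
contact_force: [0.1, 0.5, -1.3]
gripper_width: 0.0207
grip_force: 59.1
```

```bash
python3 - <<'E'
from h import *
o=env.get_obs();c=cams.calibration("wrist"); im=cv2.cvtColor(cams.get_image("wrist"),cv2.COLOR_RGB2BGR); cv2.imwrite("pics/w3.png",im)
p=np.array(o["tcp_pos"]);print(p, R.from_rotvec(o["eef_rot"]).as_matrix()[:,0],o["contact_force"])
print("tip",proj(c,p+.09*e+[0,0,.007]),"rim4 top",proj(c,rim(4)+[0,0,.091]),"front edge",proj(c,rim(4)-.005*e+[0,0,.07]),"edge next",proj(c,rim(3)-.005*e+[0,0,.07]))
chain([(at(4,-.01),YAW)])
E
```

```text
[ 0.50036532 -0.16348619  0.06897033] [0.99309234 0.11718842 0.00587212] [ 0.06304454  0.49528187 -1.26341122]
tip [[312.08762154  66.49484263]] rim4 top [[307.98812833  39.96034558]] front edge [[308.62981063  61.91301994]] edge next [[26.3224158 68.9855571]]
slide [-0.0044, -0.0039, 0.0056] ang [0.0022, -0.0079, -0.0036]
```

View pics/w3.png

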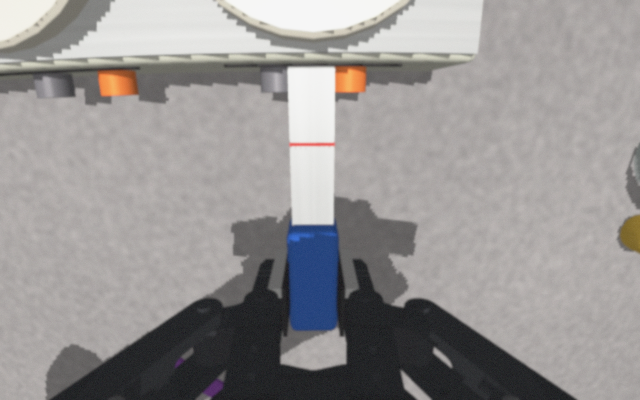

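The plate 4 rim is at (313,38) and the front edge runs near row 60, as predicted. The blade is centred to within 1–2 mm. I'll fix the small pitch and height error, then go in.

>>> {"op": "arm_command", "data": {"slide": [[-0.004,-0.006,0.006],[0.01,-0.006,0.006],[0.025,-0.006,0.006],[0.042,-0.006,0.006],[0.042,-0.006,0.006]], "angular": [[0.002,-0.008,-0.014],[0.002,-0.008,-0.014],[0.002,-0.008,-0.014],[0.002,-0.008,-0.014],[0.002,-0.008,-0.014]], "grip": [0,0,0,0,0]}}

```text
time: 5.65
tcp_pos: [0.5119, -0.1591, 0.0662]
eef_rot: [-3.135, -0.197, 0.001]
contact_force: [-0.1, -0.2, -1.1]
gripper_width: 0.0205
grip_force: 59.1
```

```bash
cat >> h.py <<'E'
def st(k):
    o=env.get_obs(); p=np.array(o["tcp_pos"]); x=R.from_rotvec(o["eef_rot"]).as_matrix()[:,0]
    t=p+.09*x+[0,0,.007]; q=t-rim(k)
    print("depth %.1f lat %.1f tipz %.1f yaw %.2f tcpz %.1f"%(q@e*1e3,q@f*1e3,t[2]*1e3,np.degrees(np.arctan2(x[1],x[0])),p[2]*1e3),"F",np.round(o["contact_force"],1),"T",np.round(o["ft_torque"],2),o["time"])
E
python3 -c "
from h import *
st(4)"
```

```text
depth 4.8 lat 2.2 tipz 73.1 yaw 7.19 tcpz 66.2 F [-0.1 -0.2 -1.1] T [0.01 0.02 0.02] 5.65
```

>>> {"op": "arm_command", "data": {"slide": [[0.008,0.003,0],[0.016,0.005,0],[0.024,0.006,0],[0.024,0.006,0]], "angular": [[0,0,0],[0,0,0],[0,0,0],[0,0,0]], "grip": [0,0,0,0]}}

```text
time: 6.05
tcp_pos: [0.5153, -0.1602, 0.066]
eef_rot: [-3.133, -0.194, 0.011]
contact_force: [-6.4, 0.4, 3.4]
gripper_width: 0.0207
grip_force: 59.7
```

```bash
python3 -c "
from h import *
st(4)"
```

```text
depth 8.0 lat 0.5 tipz 72.3 yaw 7.07 tcpz 66.0 F [-6.4  0.4  3.4] T [0.14 0.98 0.09] 6.05
```

>>> {"op": "arm_command", "data": {"slide": [[0.01,0,0],[0.02,0,0],[0.027,0,0],[0.027,0,0]], "angular": [[0,0,0],[0,0,0],[0,0,0],[0,0,0]], "grip": [0,0,0,0]}}

```text
time: 6.45
tcp_pos: [0.5224, -0.1602, 0.0663]
eef_rot: [-3.134, -0.191, 0.012]
contact_force: [-7.9, -0.0, 6.1]
gripper_width: 0.0211
grip_force: 60.0
```

```bash
python3 -c "
from h import *
st(4)"
```

```text
depth 15.0 lat -0.5 tipz 72.6 yaw 6.97 tcpz 66.3 F [-7.9 -0.   6.1] T [0.04 0.81 0.03] 6.45
```

>>> {"op": "arm_command", "data": {"slide": [[0.01,0,0],[0.02,0,0],[0.02,0,0]], "angular": [[0,0,0],[0,0,0],[0,0,0]], "grip": [0,0,0]}}

```text
time: 6.75
tcp_pos: [0.5317, -0.1598, 0.0671]
eef_rot: [3.135, 0.192, -0.003]
contact_force: [-3.9, -0.3, 5.6]
gripper_width: 0.0207
grip_force: 60.0
```

```bash
python3 - <<'E'
from h import *
st(4)
im=cv2.cvtColor(cams.get_image("wrist"),cv2.COLOR_RGB2BGR); cv2.imwrite("pics/w4.png",im)
h=cv2.cvtColor(im,cv2.COLOR_BGR2HSV);m=cv2.inRange(h,(0,110,120),(8,255,255))|cv2.inRange(h,(172,110,120),(180,255,255));m[:,:285]=0;m[:,340:]=0
ys,xs=np.nonzero(m);print("red line row",ys.mean(),len(ys),"col",xs.mean())
E
```

```text
depth 24.3 lat -1.1 tipz 74.0 yaw 7.02 tcpz 67.1 F [-3.9 -0.3  5.6] T [-0.04  0.32  0.01] 6.75
red line row 144.2086956521739 115 col 315.4
```

Plate 4 drags steadily (about 4 N push, 5.6 N upward) and the blade hasn't slipped, with the red line still at row 144. I'll withdraw and check the other three so the finding is certain.

>>> {"op": "arm_command", "data": {"slide": [[-0.04,0,0],[-0.08,0,0],[-0.125,0,0],[-0.125,-0.15,0],[-0.125,-0.3,0],[-0.125,-0.4,0],[-0.125,-0.4,0],[-0.125,-0.4,0]], "angular": [[0,0,0],[0,0,0],[0,0,0],[0,0,0],[0,0,0],[0,0,0],[0,0,0],[0,0,0]], "grip": [0,0,0,0,0,0,0,0]}}

```text
time: 7.6
tcp_pos: [0.4807, -0.0436, 0.0665]
eef_rot: [3.135, 0.198, -0.001]
contact_force: [-0.2, -0.9, -0.9]
gripper_width: 0.0207
grip_force: 59.1
```

```bash
python3 - <<'E'
from h import *
st(3); chain([(at(3,-.01,.0665),7.1)])
E
```

```text
depth -12.6 lat 0.7 tipz 73.4 yaw 7.23 tcpz 66.5 F [-0.2 -0.9 -0.9] T [-0.04  0.02 -0.03] 7.6
slide [0.0085, 0.0, -0.0001] ang [-0.0, 0.0013, 0.0045]
```

>>> {"op": "arm_command", "data": {"slide": [[0.015,0.002,0],[0.03,0.002,0],[0.045,0.002,0],[0.06,0.002,0],[0.075,0.002,0],[0.09,0.002,0],[0.09,0.002,0]], "angular": [[0,0,0],[0,0,0],[0,0,0],[0,0,0],[0,0,0],[0,0,0],[0,0,0]], "grip": [0,0,0,0,0,0,0]}}

```text
time: 8.3
tcp_pos: [0.5079, -0.0412, 0.0662]
eef_rot: [-3.135, -0.196, 0.001]
contact_force: [0.4, -0.2, -1.1]
gripper_width: 0.0205
grip_force: 59.1
```

```bash
python3 -c "
from h import *
st(3)"
```

```text
depth 14.7 lat -0.2 tipz 73.2 yaw 7.16 tcpz 66.2 F [ 0.4 -0.2 -1.1] T [ 0.01  0.   -0.02] 8.3
```

>>> {"op": "arm_command", "data": {"slide": [[0.015,0,0],[0.03,0,0],[0.03,0,0]], "angular": [[0,0,0],[0,0,0],[0,0,0]], "grip": [0,0,0]}}

```text
time: 8.6
tcp_pos: [0.5168, -0.04, 0.0663]
eef_rot: [-3.135, -0.196, 0.001]
contact_force: [-0.2, 0.1, -1.2]
gripper_width: 0.0209
grip_force: 59.1
```

>>> {"op": "arm_command", "data": {"slide": [[-0.04,0,0],[-0.08,0,0],[-0.125,0,0],[-0.125,-0.15,0],[-0.125,-0.3,0],[-0.125,-0.4,0],[-0.125,-0.4,0],[-0.125,-0.4,0]], "angular": [[0,0,0],[0,0,0],[0,0,0],[0,0,0],[0,0,0],[0,0,0],[0,0,0],[0,0,0]], "grip": [0,0,0,0,0,0,0,0]}}

```text
time: 9.4
tcp_pos: [0.4638, 0.0747, 0.0664]
eef_rot: [-3.135, -0.198, 0.002]
contact_force: [0.2, -1.3, -0.1]
gripper_width: 0.0204
grip_force: 59.2
```

```bash
python3 - <<'E'
from h import *
st(2); chain([(at(2,-.01,.0665),7.1)])
E
```

```text
depth -15.3 lat 0.2 tipz 73.3 yaw 7.24 tcpz 66.4 F [ 0.2 -1.3 -0.1] T [-0.09  0.02 -0.04] 9.4
slide [0.0178, -0.0016, -0.0002] ang [-0.0006, 0.0028, 0.0049]
```

Plate 3 is free to 24 mm. Plate 2 is next.

>>> {"op": "arm_command", "data": {"slide": [[0.015,0,0],[0.03,0,0],[0.045,0,0],[0.06,0,0],[0.075,0,0],[0.09,0,0],[0.1,0,0],[0.1,0,0]], "angular": [[0,0,0],[0,0,0],[0,0,0],[0,0,0],[0,0,0],[0,0,0],[0,0,0],[0,0,0]], "grip": [0,0,0,0,0,0,0,0]}}

```text
time: 10.2
tcp_pos: [0.4875, 0.0774, 0.0655]
eef_rot: [-3.133, -0.193, 0.023]
contact_force: [-9.9, -1.5, 6.4]
gripper_width: 0.0207
grip_force: 60.1
```

```bash
python3 -c "
from h import *
st(2)"
```

```text
depth 8.5 lat -0.2 tipz 71.2 yaw 7.07 tcpz 65.5 F [-9.9 -1.5  6.4] T [-0.19  1.73  0.02] 10.2
```

>>> {"op": "arm_command", "data": {"slide": [[0.01,0,0],[0.02,0,0],[0.02,0,0]], "angular": [[0,0,0],[0,0,0],[0,0,0]], "grip": [0,0,0]}}

```text
time: 10.5
tcp_pos: [0.4876, 0.0778, 0.0643]
eef_rot: [-3.131, -0.192, 0.041]
contact_force: [-17.3, -3.7, 7.1]
gripper_width: 0.0207
grip_force: 60.4
```

```bash
python3 -c "
from h import *
st(2)"
```

```text
depth 8.6 lat 0.1 tipz 69.0 yaw 7.04 tcpz 64.3 F [-17.3  -3.7   7.1] T [-0.5   3.19  0.06] 10.5
```

Plate 2 is the solid stop: it holds at 8.6 mm while the force climbs. I'll withdraw and check plate 1.

>>> {"op": "arm_command", "data": {"slide": [[-0.04,0,0],[-0.08,0,0],[-0.115,0,0],[-0.115,0,0],[-0.115,-0.15,0],[-0.115,-0.3,0],[-0.115,-0.4,0],[-0.115,-0.4,0],[-0.115,-0.4,0]], "angular": [[0,0,0],[0,0,0],[0,0,0],[0,0,0],[0,0,0],[0,0,0],[0,0,0],[0,0,0],[0,0,0]], "grip": [0,0,0,0,0,0,0,0,0]}}

```text
time: 11.4
tcp_pos: [0.451, 0.1943, 0.0665]
eef_rot: [-3.135, -0.199, 0.001]
contact_force: [0.6, 0.2, -1.1]
gripper_width: 0.0206
grip_force: 59.3
```

```bash
python3 - <<'E'
from h import *
st(1); chain([(at(1,-.01,.0665),7.1)])
im=cv2.cvtColor(cams.get_image("wrist"),cv2.COLOR_RGB2BGR); cv2.imwrite("pics/w5.png",im)
E
```

```text
depth -13.9 lat 0.4 tipz 73.4 yaw 7.26 tcpz 66.5 F [ 0.6  0.2 -1.1] T [-0.08  0.04  0.  ] 11.4
slide [0.013, -0.0009, -0.0001] ang [-0.0004, 0.001, 0.0056]
```

View pics/w5.png

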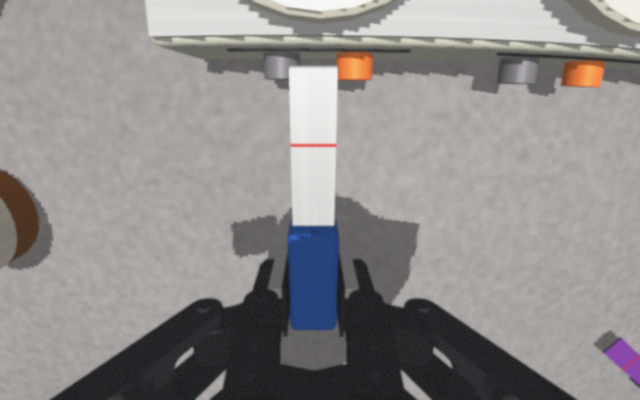

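The blade sits unchanged in the grip (nose row 67, red line row 145). Now I'll go in at plate 1.

>>> {"op": "arm_command", "data": {"slide": [[0.015,0,0],[0.03,0,0],[0.045,0,0],[0.06,0,0],[0.075,0,0],[0.09,0,0],[0.1,0,0],[0.11,0,0],[0.12,0,0],[0.12,0,0]], "angular": [[0,0,0],[0,0,0],[0,0,0],[0,0,0],[0,0,0],[0,0,0],[0,0,0],[0,0,0],[0,0,0],[0,0,0]], "grip": [0,0,0,0,0,0,0,0,0,0]}}

```text
time: 12.45
tcp_pos: [0.4867, 0.1981, 0.0664]
eef_rot: [-3.135, -0.195, 0.002]
contact_force: [0.6, 0.4, -2.2]
gripper_width: 0.0209
grip_force: 59.2
```

```bash
python3 -c "
from h import *
st(1)"
```

```text
depth 22.0 lat -0.2 tipz 73.3 yaw 7.13 tcpz 66.4 F [ 0.6  0.4 -2.2] T [0.05 0.02 0.01] 12.45
```

Plate 1 is free, so plate 4 is the right one. I'll go back to it.

>>> {"op": "arm_command", "data": {"slide": [[-0.04,0,0],[-0.08,0,0],[-0.13,0,0],[-0.13,0.15,0],[-0.13,0.3,0],[-0.13,0.45,0],[-0.13,0.6,0],[-0.13,0.6,0]], "angular": [[0,0,0],[0,0,0],[0,0,0],[0,0,0],[0,0,0],[0,0,0],[0,0,0],[0,0,0]], "grip": [0,0,0,0,0,0,0,0]}}

```text
time: 13.25
tcp_pos: [0.4718, 0.0055, 0.068]
eef_rot: [3.13, 0.173, 0.006]
contact_force: [0.1, 0.1, -0.2]
gripper_width: 0.0204
grip_force: 59.5
```

>>> {"op": "arm_command", "data": {"slide": [[0,0.15,0],[0,0.3,0],[0,0.45,0],[0,0.6,0],[0,0.6,0],[0,0.6,0]], "angular": [[0,0,0],[0,0,0],[0,0,0],[0,0,0],[0,0,0],[0,0,0]], "grip": [0,0,0,0,0,0]}}

```text
time: 13.85
tcp_pos: [0.4921, -0.1652, 0.0664]
eef_rot: [-3.136, -0.191, 0.002]
contact_force: [0.1, 0.8, -0.8]
gripper_width: 0.021
grip_force: 59.5
```

```bash
python3 - <<'E'
from h import *
st(4); chain([(at(4,-.01,.0668),7.0)])
E
```

```text
depth -15.6 lat -1.9 tipz 73.3 yaw 6.96 tcpz 66.4 F [ 0.1  0.8 -0.8] T [ 0.    0.06 -0.01] 13.85
slide [0.0188, -0.007, -0.0012] ang [-0.0006, 0.0021, -0.0014]
```

>>> {"op": "arm_command", "data": {"slide": [[0.019,-0.007,-0.001],[0.035,-0.007,-0.001],[0.05,-0.007,-0.001],[0.065,-0.007,-0.001],[0.08,-0.007,-0.001],[0.095,-0.007,-0.001],[0.11,-0.007,-0.002],[0.125,-0.007,-0.003],[0.14,-0.007,-0.004],[0.15,-0.007,-0.004],[0.15,-0.007,-0.004]], "angular": [[0,0.002,0],[0,0.002,0],[0,0.002,0],[0,0.002,0],[0,0.002,0],[0,0.002,0],[0,0.002,0],[0,0.002,0],[0,0.002,0],[0,0.002,0],[0,0.002,0]], "grip": [0,0,0,0,0,0,0,0,0,0,0]}}

```text
time: 14.95
tcp_pos: [0.5327, -0.1569, 0.0666]
eef_rot: [-3.134, -0.192, 0.013]
contact_force: [-6.5, 0.1, 1.1]
gripper_width: 0.0208
grip_force: 59.7
```

```bash
python3 - <<'E'
from h import *
st(4)
c=cams.calibration("wrist");im=cv2.cvtColor(cams.get_image("wrist"),cv2.COLOR_RGB2BGR)
print(proj(c,[rim(4)+[0,0,.091],rim(4)+[0,0,.077]]))
cv2.imwrite("pics/w6.png",cv2.resize(im[60:260,220:420],None,fx=3,fy=3,interpolation=2))
E
```

```text
depth 25.6 lat 1.7 tipz 72.9 yaw 7.03 tcpz 66.6 F [-6.5  0.1  1.1] T [-0.1   1.22  0.02] 14.95
[[316.52403145 139.4919396 ]
 [316.20719889 134.65319941]]
```

View pics/w6.png

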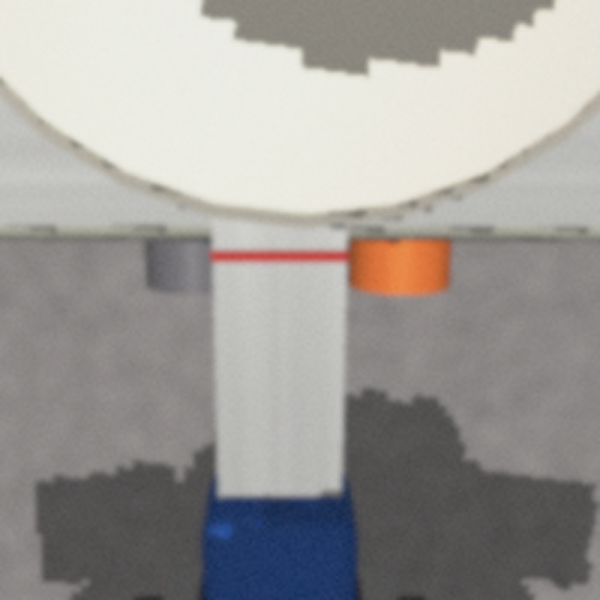

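The crop shows the red line at row 145 of the full image. The rim's lowest point is at row ~132 and the deck edge at row ~138, so a few mm remain. I'll work that out by projection within the same image.

```bash
python3 - <<'E'
from h import *
c=cams.calibration("wrist")
q=lambda u,v,z:(topl(c,[u,v],z)[0]-rim(4))@e*1e3
print("rim top",q(317,131.5,.091),q(317,133,.091),"deck edge+5",q(313,138.3,.07)+5,"line",q(313,145.3,.075),q(313,145.3,.0765), "eye z",c["eye"][2])
E
```

```text
rim top 2.8097134485727255 2.2839232359448474 deck edge+5 2.617213459203688 line -4.551320990170441 -4.320206451862309 eye z 0.20871215686678452
```

>>> {"op": "arm_command", "data": {"slide": [[0.01,0.003,-0.001],[0.02,0.003,-0.002],[0.022,0.003,-0.003],[0.022,0.003,-0.003]], "angular": [[0,0,0],[0,0,0],[0,0,0],[0,0,0]], "grip": [0,0,0,0]}}

```text
time: 15.4
tcp_pos: [0.5381, -0.1569, 0.0671]
eef_rot: [-3.133, -0.192, 0.016]
contact_force: [-6.7, -0.1, -0.2]
gripper_width: 0.0209
grip_force: 59.5
```

```bash
cat > meas.py <<'E'
from h import *
st(4)
c=cams.calibration("wrist");im=cv2.cvtColor(cams.get_image("wrist"),cv2.COLOR_RGB2BGR); cv2.imwrite("pics/last.png",im)
h=cv2.cvtColor(im,cv2.COLOR_BGR2HSV);m=cv2.inRange(h,(0,100,100),(6,255,255))|cv2.inRange(h,(172,100,100),(180,255,255));m[:,:285]=0;m[:,340:]=0
ys,xs=np.nonzero(m);print("line",len(ys))
if len(ys): print((topl(c,[np.median(xs),np.median(ys)],.0755)[0]-rim(4))@e*1e3-2.6, np.median(ys))
E
python3 meas.py
```

```text
depth 31.0 lat 1.0 tipz 73.2 yaw 7.01 tcpz 67.1 F [-6.7 -0.1 -0.2] T [-0.23  1.61 -0.01] 15.4
line 0
```

>>> {"op": "arm_command", "data": {"slide": [[0.006,0,0],[0.006,0,0],[0.006,0,0]], "angular": [[0,0,0],[0,0,0],[0,0,0]], "grip": [0,0,0]}}

```text
time: 15.75
tcp_pos: [0.5397, -0.1567, 0.0671]
eef_rot: [-3.133, -0.192, 0.017]
contact_force: [-7.5, -0.5, -0.5]
gripper_width: 0.0206
grip_force: 59.6
```

```bash
python3 meas.py; python3 - <<'E'
import cv2
im=cv2.imread("pics/last.png");cv2.imwrite("pics/w7.png",cv2.resize(im[60:260,220:420],None,fx=3,fy=3,interpolation=2))
E
```

```text
depth 32.6 lat 1.0 tipz 73.1 yaw 7.00 tcpz 67.1 F [-7.5 -0.5 -0.5] T [-0.16  1.65  0.04] 15.75
line 0
```

View pics/w7.png

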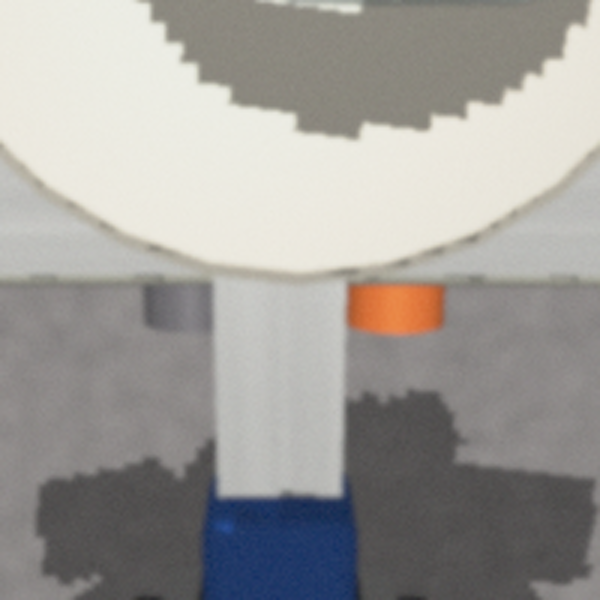

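The crop shows the rim just covering the red line, which by image position sits about at the rim's lower edge (crop row ~256). I'll check that numerically.

```bash
python3 - <<'E'
from h import *
c=cams.calibration("wrist")
q=lambda u,v,z:(topl(c,[u,v],z)[0]-rim(4))@e*1e3
print("rim top",q(317,60+272/3,.091),"deck edge+5",q(313,60+282/3,.07)+5,"line",q(313,145.3,.0750),"handle front->line", q(313,60+497/3,.075)+35)
E
```

```text
rim top 2.96332138677017 deck edge+5 2.886210692783803 line 2.383253303602958 handle front->line 1.9482577075155945
```

>>> {"op": "arm_command", "data": {"slide": [[-0.006,0,0],[-0.01,0,0],[-0.01,0,0]], "angular": [[0,0,0],[0,0,0],[0,0,0]], "grip": [0,0,0]}}

```text
time: 16.1
tcp_pos: [0.5398, -0.1568, 0.0673]
eef_rot: [-3.134, -0.194, 0.008]
contact_force: [-5.0, -1.5, -5.0]
gripper_width: 0.0208
grip_force: 59.0
```

```bash
python3 meas.py
```

```text
depth 32.7 lat 1.1 tipz 73.9 yaw 7.07 tcpz 67.3 F [-5.  -1.5 -5. ] T [-0.36  1.52 -0.09] 16.1
line 0
```

>>> {"op": "arm_command", "data": {"slide": [[-0.004,0,0.003],[-0.004,0,0.004],[-0.004,0,0.004],[-0.004,0,0.004],[-0.004,0,0.004],[-0.004,0,0.004]], "angular": [[0,0,0],[0,0,0],[0,0,0],[0,0,0],[0,0,0],[0,0,0]], "grip": [0,0,0.5,0.5,0.5,0.5]}}

```text
time: 16.75
tcp_pos: [0.5423, -0.1567, 0.0677]
eef_rot: [-3.135, -0.196, -0.003]
contact_force: [0.5, 0.6, 0.0]
gripper_width: 0.0422
grip_force: 0.0
```

```bash
python3 meas.py; python3 - <<'E'
import cv2
im=cv2.imread("pics/last.png");cv2.imwrite("pics/w8.png",im[:, 100:540])
E
```

```text
depth 35.2 lat 1.0 tipz 74.9 yaw 7.17 tcpz 67.7 F [0.5 0.6 0. ] T [ 0.    0.03 -0.06] 16.75
line 0
```

View pics/w8.png

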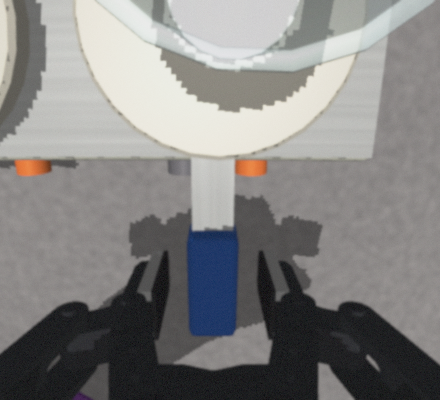

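Released: fingers are clear on both sides, and the handle front (row 231) against the deck edge (row 158) shows the blade hasn't moved. I'll retreat straight up.

>>> {"op": "arm_command", "data": {"slide": [[0,0,-0.05],[0,0,-0.15],[0,0,-0.3],[-0.1,0,-0.45],[-0.2,0,-0.5],[-0.2,0,-0.5],[-0.2,0,-0.5]], "angular": [[0,0,0],[0,0,0],[0,0,0],[0,0,0],[0,0,0],[0,0,0],[0,0,0]], "grip": [0.5,0.5,0.5,0.5,0.5,0.5,0.5]}}

```text
time: 17.5
tcp_pos: [0.4815, -0.1644, 0.2185]
eef_rot: [-3.134, -0.193, -0.004]
contact_force: [0.4, 0.2, -0.3]
gripper_width: 0.0426
grip_force: 0.0
```

```bash
python3 - <<'E'
from h import *
c=cams.calibration("wrist");im=cv2.cvtColor(cams.get_image("wrist"),cv2.COLOR_RGB2BGR);cv2.imwrite("pics/w9.png",im)
hsv=cv2.cvtColor(im,cv2.COLOR_BGR2HSV);m=cv2.inRange(hsv,(100,120,40),(130,255,255));ys,xs=np.nonzero(m)
r=cv2.minAreaRect(np.float32(topl(c,np.c_[xs,ys],.0865)[:,:2])*1000);print(r)
p=np.array([r[0][0],r[0][1],0])/1e3; d=p-rim(4); print("handle centre rel rim (want -60+2.6+-0):",d@e*1e3+0,d@f*1e3)
E
```

```text
((540.2085571289062, -157.03536987304688), (47.533329010009766, 20.44024658203125), 6.503929615020752)
handle centre rel rim (want -60+2.6+-0): -56.934084794794785 0.2957132245146319
```

```bash
python3 -c "
from station import order
print(order.finish_job())"
```

```text
the job is handed in; nothing more can be done
None
```

The blade is lying in plate 4's gap, the one that drags, pushed in to its red line (within about 0.5 mm by camera) and released; plate 2 stopped it and plates 1 and 3 were free. The job was handed in at about 17.5 s, and no verdict came back.

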